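Open the slide chamber: clip, bolt, then lid onto its stay

ROBOT

A 7-joint arm with a two-finger parallel gripper is mounted at the origin on the work surface. World frame = base frame: x ahead of the robot, y to its left, z up, the work surface at z = 0. Lengths are in mm, angles in degrees, forces in N, time in s.
With the tool pointing down it reaches from about 400 to 900 mm from the base axis. Payload 5.5 kg.
Tool frame: the origin (TCP) lies between the finger pads; the fingertips stand 14 mm ahead of it and the grasp point (between the pads) lies 5 mm behind it; z points along the fingers, y is the direction in which the jaws open and shut (so a half turn about z gives the same grasp; the last joint's range is limited). The gripper opens to 85 mm and grips with 20 to 120 N. Pads are 22 mm wide; open, the fingers measure 114 mm over their backs; the gripper's body (76 mm by 85 mm) begins 54 mm behind the grasp point. The pads swing forward as they close: fully open they stand 13 mm farther back than shut.
Start: joints at [83.835, 28.699, -24.465, 88.831, 12.651, 65.22, -12.049], TCP at [235.568, -605.812, 220.71] pointing down, gripper open.
Joint ranges: [-164.97, 164.97], [-17.58, 116.51], [-87.97, 89.64], [11.32, 138.91], [-80.73, 260.73], [10.89, 115.49], [-147.41, 147.41]. Speed limits (degrees/s): [147.25, 147.25, 180, 180, 180, 180, 180].

INTERFACE

Orientations are given as a 3x3 rotation matrix whose columns are the frame's x, y, z axes.
In Python, from bench import manip gives the robot as it stands. The module is installed in compiled form; this text tells all that it offers.
- The arm moves only by the shell command python3 -m jog 'ROWS'. ROWS is JSON, a list of rows, each an object with "delta_pos": the shift along the tool's x, y, z in mm, a list of three; "angular": the turn, a rotation vector about the tool's x, y, z in rad, a list of three; "claw": the opening, from 0 (shut) to 1 (fully open). In form: [{"delta_pos": [x, y, z], "angular": [ax, ay, az], "claw": claw}, ...]. A call has 1 to 20 rows; each row shifts and turns the commanded pose from where the row before left it, along the tool's axes as they then stand; what a row does not reach is not made up. A row lasts 1/12 s, in which the tool goes at most 41.7 mm and 7.16 degrees, less where a joint would pass 70% of its speed; a pose out of reach is approached as far as the arm can. A call with a gripper value outside its range is refused whole. The fingers move at their own pace and stop on an object; the grip force is fixed at half the most. Time passes only in rows, so rows that do not move let the fingers close. It gives the time, the measured TCP pose, the force and the opening at its end, in the units of the state.
- manip.sense(): the state, without advancing time (a new reading comes with each control period).
- manip.get_image(name): name is "scene" or "top" or "wrist"; returns a dict with "color" (420x560x3 uint8, blue, green, red), "camera_matrix" (3x3 intrinsics, pixels), "distortion" ([k1, k2, p1, p2, k3] as OpenCV has them; the pictures are not rectified), "extrinsics" (4x4, takes a point from camera to world coordinates). Camera axes: x right, y down, z forward; pixel columns grow to the right and rows downward; lengths in mm; the calibration is good to about 2 mm. A picture is of the moment at which its call begins. There is no depth.
- manip.job_done(): hands the job in, once; it reports no verdict.
The state is a dict: "time": time; "joints": joint angles; "joint_velocities": joint speeds; "joint_torque": joint torques, N m; "eef_pos": TCP position; "tool_rot": TCP orientation; "wrist_force": force on the tool from outside, world axes, zero at the start; "moment": the same for the moment, N m; "opening": opening from 0.0 (shut) to 1.0 (fully open).
Only numpy, scipy, OpenCV 4.12 (cv2) and the standard library are available. Lean on these libraries where they do the work, as an engineer would, in place of code of your own. Each camera call takes 0.05 s, during which the arm holds its last target. There are 200 camera calls.

TASK

Open the slide chamber under the lamp boom: swing the aluminium clip arm well aside so that it no longer blocks the red bolt, then draw the red bolt fully up the lid, and then raise the black lid by its blue grip until its yellow stay locks. Leave the lid resting on the stay by itself, do not force it hard against the stay's upper stop, and leave the bottle, the slide box and the objective where they stand.

Things in the scene. Friction and masses are not known exactly. Their poses are not given: they have to be found in the camera images.
- case: white slide chamber, fixed, 222 mm deep, 316 wide, 155 high at the back. Origin: centre of its underside; x points away from its low front, y to its left, z up. Its front, towards the robot, is a black lid sloping at 30 degrees: 320 mm wide, 190 mm long up the slope, 10 mm thick; its low edge lies at x -80 mm, z 60 mm. Left of it stands a lamp boom (see boom_end).
- keeper (a joint): angle of the aluminium clip arm, the first catch (rad): 0 = pointing straight down the slope, end-on to the bolt and blocking it; grows to 0.85 (stop) as it swings in the lid's plane towards the lid's middle (its end moves to the right, -y). About 2 N at the post moves it; it stays where left. Well aside means beyond 0.55.
- clip_post (a point): on the clip arm's upright round post, 18 mm thick, whose top is 52 mm above the lid's outer face; this point is 34 mm above that face, at a good height to grasp; the post stands 68 mm from the pivot. Axes turn with the arm: x up the slope when the joint reads 0, z square out of the lid.
- clip_pivot (a point): on the clip arm's pivot axis, 6 mm above the lid's outer face; the arm is 87 mm long from here, 14 mm wide. Axes turn with the arm; z is the pivot axis, square to the lid.
- bolt (a joint): travel of the red bolt, the second latch (m): 0 = home under the steel strap on the chamber's front lip, so that the lid is held; grows to 0.034 (end stop) as it is drawn up the slope. It needs about 4 to 6 N and stays where left.
- bolt_grip (a point): middle of the bolt's red upright grip, a fin 50 mm long up the slope, 16 mm thick across (y), its top 53 mm and its foot 9 mm above the lid's outer face, standing on a steel bar 24 mm wide; this point is 33 mm above that face. Axes: x up the slope (draw direction), y left, z square out of the lid.
- lid (a joint): lid angle (rad): 0 = shut; grows as its front edge rises. 3.5 to 6 N at the blue grip lifts it; it falls shut unless the stay holds it. The stay is set differently on each chamber: it locks with the lid resting between 0.50 and 0.76; a hard upper stop follows about 0.09 above the rest angle. So raise it gently until the stop is felt, then ease it down and let go.
- lid_handle (a point): middle of the lid's blue grip, a fin 50 mm long up the slope, 16 mm thick across (y), standing on the lid near its low edge, its top 48 mm above the lid's outer face; this point is 30 mm above that face and 160 mm from the hinge along the lid. Axes turn with the lid: x up the slope, y left, z square out of the lid.
- lid_hinge (a point): middle of the lid's hinge line (along y), at the lid's upper, far edge, on its underside. Axes turn with the lid: x up the lid, y left, z out of the lid.
- stay_bracket: black block, 50 x 30 x 60 mm, on the chamber's right side. It carries the stay: a yellow sprung prop, 76 mm long, that swings forward under a steel pin on the lid's right edge (75 mm from the hinge) once the lid is high enough, and a yellow upper stop above the pin. Origin: its underside. It need not be touched.
- wash_bottle: bystander: white bottle, 64 mm across, 150 mm tall, red cap, upright; origin at the centre of its underside
- slide_box: bystander: flat blue box with grey lid, 87 x 112 x 35 mm; origin at the centre of its underside
- objective: bystander: steel microscope objective standing on end, 32 mm across, 60 mm tall; origin at the centre of its underside
- boom_end (a point): free end of a fixed level steel bar, 18 mm thick, that hangs over the clip arm: it runs along the case's y from here (about 32 mm left of the case's middle, 280 mm above the bench) to a 22 mm post 183 mm further left. A vertical gripper at the clip post strikes it; a tool square to the lid (tilted 30 degrees) passes in front of it. Axes as the case's.

How it is judged (in metres and radians):
On the way, in this order (a step that is already met when the one before it is completed fails the run):
1. the clip arm is swung aside by more than 0.55 rad while the bolt is still home and the lid shut (value of joint keeper above 0.55 rad and value of joint bolt below 0.008 m and value of joint lid below 0.05 rad), for 0.2 s.
2. the bolt is drawn up by more than 24 mm with the lid still shut (value of joint bolt above 0.024 m and value of joint lid below 0.05 rad), for 0.2 s.
3. the lid is raised past 0.48 rad (value of joint lid above 0.48 rad), for 0.2 s.
At the end, for the whole second after the job is handed in: the lid rests by itself on its locked stay (lid angle above 0.46 rad, still, pin bearing on the stay); the clip arm stays swung aside (above 0.55 rad) and the bolt drawn (above 20 mm) (value of joint lid above 0.46 rad and velocity of joint lid between -0.03 and 0.03 rad/s and value of joint keeper above 0.55 rad and value of joint bolt above 0.02 m and contact force between lid and stay_bracket above 1 N); the robot touches nothing.
It fails at once if the lid's pin is forced against the stay with more than 90 N (about 40 N at the blue grip) (contact force between lid and stay_bracket above 90 N).
It fails at once if a bystander is moved by more than 20 mm (distance of any of wash_bottle, slide_box, objective from where it was at the start of the episode above 0.02 m).
It also fails if it takes over 72 s, if anything falls off the work surface, if the arm or the gripper's body presses on something with over 40 N, if the wrist force passes 120 N, or if a joint passes its speed limit or range.

## Working session

There is one attempt and no reset: what is moved stays moved. The work goes in short steps, Python scripts to look and compute and a shell command to move; the robot and the scene stay as the last step left them, time stands still between calls to the robot, and variables do not carry over. Pictures are saved under pics/ and viewed, about 8 in all and at most 12, crops included, and the job is handed in when it is done.

```bash
mkdir -p pics
cat > h.py <<'E'
import numpy as np, cv2
from bench import manip
def ray(im,u,v):
    K=np.array(im["camera_matrix"]);d=np.array(im["distortion"]);T=np.array(im["extrinsics"])
    p=cv2.undistortPoints(np.array([[[u,v]]],float),K,d)[0,0]
    r=T[:3,:3]@np.array([p[0],p[1],1]);return T[:3,3],r/np.linalg.norm(r)
def tri(rs):
    A=np.zeros((3,3));b=np.zeros(3)
    for o,r in rs:
        P=np.eye(3)-np.outer(r,r);A+=P;b+=P@o
    x=np.linalg.solve(A,b);return x,[np.linalg.norm((np.eye(3)-np.outer(r,r))@(x-o)) for o,r in rs]
def proj(im,X):
    T=np.linalg.inv(np.array(im["extrinsics"]));p,_=cv2.projectPoints(np.array(X,float).reshape(-1,1,3),cv2.Rodrigues(T[:3,:3])[0],T[:3,3],np.array(im["camera_matrix"]),np.array(im["distortion"]));return p[:,0]
E
python3 - <<'E'
from h import *
import pickle
d={}
for n in("scene","top","wrist"):
    im=manip.get_image(n);d[n]=im;cv2.imwrite(f"pics/{n}0.png",im["color"]);print(n,np.array(im["extrinsics"]).round(2).tolist(),np.array(im["camera_matrix"])[0,0])
pickle.dump(d,open("im0.pkl","wb"))
s=manip.sense();print(s)
E
```

```text
scene [[-0.19, 0.52, -0.83, 1522.13], [0.98, 0.09, -0.17, 186.34], [-0.02, -0.85, -0.53, 757.8], [0.0, 0.0, 0.0, 1.0]] 534.8207981882787
top [[-0.01, -1.0, 0.04, 565.02], [-1.0, 0.01, 0.02, -7.67], [-0.02, -0.04, -1.0, 1170.4], [0.0, 0.0, 0.0, 1.0]] 398.43848349700556
wrist [[0.36, -0.9, -0.26, 300.79], [-0.93, -0.35, -0.1, -579.94], [-0.0, 0.28, -0.96, 373.1], [0.0, 0.0, 0.0, 1.0]] 328.1062545681681
{'time': 0.15, 'joints': array([ 83.83415445,  28.74378282, -24.45693595,  88.87668335,
        12.65217284,  65.21861998, -12.04800896]), 'joint_velocities': array([-0.01686451, -0.16821504,  0.03626215, -0.10176002,  0.01075633,
       -0.00020847,  0.01991201]), 'joint_torque': array([-6.82105747e-03, -5.70036936e+01, -5.82534581e+00, -2.81281739e+01,
        1.06586560e-02,  7.85282260e-03,  2.27792083e-05]), 'eef_pos': array([ 235.3302722 , -605.32849121,  219.88199494]), 'tool_rot': array([[ 9.31999893e-01,  3.62458229e-01, -4.81997719e-04],
       [ 3.62458543e-01, -9.31998819e-01,  1.41626512e-03],
       [ 6.41156414e-05, -1.49466313e-03, -9.99998881e-01]]), 'wrist_force': array([0.25755019, 0.26682159, 0.36411218]), 'moment': array([ 0.03047471, -0.00545735,  0.01179445]), 'opening': 0.999588914945025}
```

View pics/scene0.png

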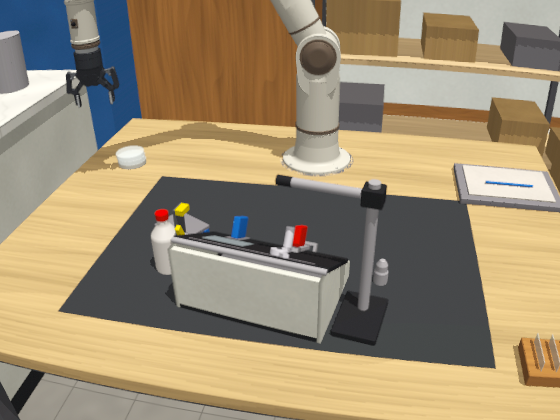

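View pics/top0.png

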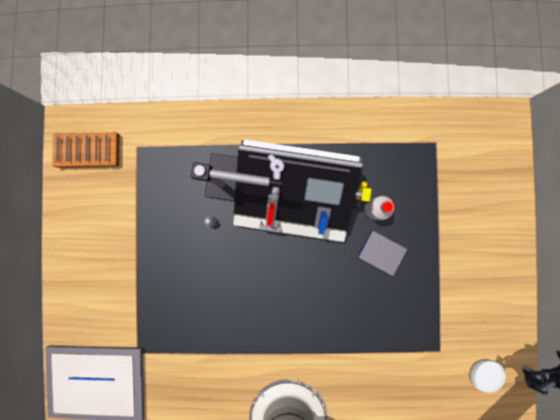

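The scene view shows the case from behind: blue grip at about (239,227), red bolt (300,235), boom over the clip arm and bottle at (163,245). In the top view, the red fin is near (271,213), the blue fin (323,221), clip pivot (277,166), boom end (268,180), box (383,253), objective (211,222) and bottle (384,208).

Run:
```python
from h import *
import pickle
d=pickle.load(open("im0.pkl","rb"))
R={}
for n,(x0,y0,x1,y1) in dict(scene=(170,195,345,285),top=(200,130,375,250)).items():
    hsv=cv2.cvtColor(d[n]["color"],cv2.COLOR_BGR2HSV)
    for c,m in dict(red=cv2.inRange(hsv,(0,150,80),(8,255,255)),blue=cv2.inRange(hsv,(100,150,60),(125,255,255))).items():
        k=np.zeros_like(m);k[y0:y1,x0:x1]=m[y0:y1,x0:x1]
        N,_,st,ce=cv2.connectedComponentsWithStats(k);i=1+st[1:,4].argmax();print(n,c,st[i],ce[i].round(1));R[n,c]=ray(d[n],*ce[i])
for c in("red","blue"):
    print(c,tri([R["scene",c],R["top",c]]))
# case corners: front lip bottom edge of lid plane z~65, back top z~155, boom end z 280
def pl(u,v,z):
    o,r=ray(d["top"],u,v);return (o+r*(z-o[2])/r[2]).round(0)
for t in [(234,228,60),(345,240,60),(242,143,155),(361,158,155),(268,181,280),(200,171,280),(277,166,150),(211,222,60),(384,208,150),(383,253,35)]:print(t,pl(*t))
a=cv2.resize(d["top"]["color"][135:250,190:400],None,fx=3.8,fy=3.8,interpolation=cv2.INTER_CUBIC);cv2.imwrite("pics/c1.png",a)
```

```text
scene red [293 225  15  22 254] [299.5 235.1]
scene blue [231 216  17  22 302] [239.1 226.4]
top red [266 204   8  22 110] [269.9 214.4]
top blue [319 211   8  23 130] [322.4 222.2]
red (array([595.96875103,  40.56530801, 112.76901975]), [np.float64(1.968879832080277), np.float64(1.9688798320802356)])
blue (array([573.35637259, -98.78012217, 104.81582159]), [np.float64(2.4925413351721657), np.float64(2.492541335172194)])
(234, 228, 60) [561. 142.  60.]
(345, 240, 60) [ 524. -167.   60.]
(242, 143, 155) [780. 107. 155.]
(361, 158, 155) [ 737. -198.  155.]
(268, 181, 280) [666.  35. 280.]
(200, 171, 280) [691. 189. 280.]
(277, 166, 150) [720.  17. 150.]
(211, 222, 60) [578. 206.  60.]
(384, 208, 150) [ 608. -256.  150.]
(383, 253, 35) [ 485. -279.   35.]
```

```bash
cat >> h.py <<'E'
from scipy.spatial.transform import Rotation as Ro
C0=np.array([648,-30,0.]);YAW=-7.5
def Rc(): return Ro.from_euler('z',YAW,degrees=True).as_matrix()
def lidpt(a,y,n): # along slope from low edge, case y, height above outer face (at lid 0)
    c,s=np.cos(np.pi/6),.5
    return C0+Rc()@np.array([-80+a*c-(n+10)*s,y,60+a*s+(n+10)*c])
def tolid(X):
    p=Rc().T@(np.array(X)-C0)-[-80,0,60];c,s=np.cos(np.pi/6),.5
    return np.array([p[0]*c+p[2]*s,p[1],-p[0]*s+p[2]*c-10])
def Rt(tilt=30):
    t=np.radians(tilt);c,s=np.cos(t),np.sin(t)
    return Rc()@np.array([[c,0,s],[0,-1,0],[s,0,-c]])
def go(P,R=None):
    s=manip.sense();M=s["tool_rot"];d=M.T@(np.array(P)-s["eef_pos"])
    print("t",round(s["time"],2),"pos",s["eef_pos"].round(1),"F",s["wrist_force"].round(1),"op",round(s["opening"],2),"tool delta",d.round(1),"norm",np.linalg.norm(d).round(1))
    if R is not None: print("rotvec",Ro.from_matrix(M.T@R).as_rotvec().round(4), np.degrees(np.linalg.norm(Ro.from_matrix(M.T@R).as_rotvec())).round(1))
E
python3 - <<'E'
from h import *
P=lidpt(60,30,140);print(P);go(P,Rt());go(P+[0,0,110],Rt())
E
```

```text
[549.75881844  13.19256574 219.90381057]
t 0.15 pos [ 235.3 -605.3  219.9] F [0.3 0.3 0.4] op 1.0 tool delta [ 517.2 -462.5    0.7] norm 693.9
rotvec [-0.1328  0.5128  0.4898] 41.3
t 0.15 pos [ 235.3 -605.3  219.9] F [0.3 0.3 0.4] op 1.0 tool delta [ 517.2 -462.7 -109.3] norm 702.5
rotvec [-0.1328  0.5128  0.4898] 41.3
```

```bash
python3 -m jog '[{"delta_pos":[28.7,-25.7,-6.1],"angular":[0,0,0],"claw":1},{"delta_pos":[28.7,-25.7,-6.1],"angular":[0,0,0],"claw":1},{"delta_pos":[28.7,-25.7,-6.1],"angular":[0,0,0],"claw":1},{"delta_pos":[28.7,-25.7,-6.1],"angular":[0,0,0],"claw":1},{"delta_pos":[28.7,-25.7,-6.1],"angular":[0,0,0],"claw":1},{"delta_pos":[28.7,-25.7,-6.1],"angular":[0,0,0],"claw":1},{"delta_pos":[28.7,-25.7,-6.1],"angular":[0,0,0],"claw":1},{"delta_pos":[28.7,-25.7,-6.1],"angular":[0,0,0],"claw":1},{"delta_pos":[28.7,-25.7,-6.1],"angular":[0,0,0],"claw":1},{"delta_pos":[28.7,-25.7,-6.1],"angular":[0,0,0],"claw":1},{"delta_pos":[28.7,-25.7,-6.1],"angular":[0,0,0],"claw":1},{"delta_pos":[28.7,-25.7,-6.1],"angular":[0,0,0],"claw":1},{"delta_pos":[28.7,-25.7,-6.1],"angular":[0,0,0],"claw":1},{"delta_pos":[28.7,-25.7,-6.1],"angular":[0,0,0],"claw":1},{"delta_pos":[28.7,-25.7,-6.1],"angular":[0,0,0],"claw":1},{"delta_pos":[28.7,-25.7,-6.1],"angular":[0,0,0],"claw":1},{"delta_pos":[28.7,-25.7,-6.1],"angular":[0,0,0],"claw":1},{"delta_pos":[28.7,-25.7,-6.1],"angular":[0,0,0],"claw":1}]'
python3 -m jog '[{"delta_pos":[0,0,0],"angular":[-0.0166,0.0641,0.0612],"claw":0.5},{"delta_pos":[0,0,0],"angular":[-0.0166,0.0641,0.0612],"claw":0.5},{"delta_pos":[0,0,0],"angular":[-0.0166,0.0641,0.0612],"claw":0.5},{"delta_pos":[0,0,0],"angular":[-0.0166,0.0641,0.0612],"claw":0.5},{"delta_pos":[0,0,0],"angular":[-0.0166,0.0641,0.0612],"claw":0.5},{"delta_pos":[0,0,0],"angular":[-0.0166,0.0641,0.0612],"claw":0.5},{"delta_pos":[0,0,0],"angular":[-0.0166,0.0641,0.0612],"claw":0.5},{"delta_pos":[0,0,0],"angular":[-0.0166,0.0641,0.0612],"claw":0.5}]'
python3 - <<'E'
from h import *
P=lidpt(60,30,140);go(P,Rt());print(manip.sense()["joints"].round(0))
E
```

```text
time: 1.65
eef_pos: [549.7, 14.1, 330.8]
tool_rot: [[0.932, 0.362, -0.0], [0.362, -0.932, -0.001], [-0.0, 0.0, -1.0]]
wrist_force: [1.7, -0.4, 0.5]
opening: 0.998
time: 2.32
eef_pos: [549.1, 12.1, 330.6]
tool_rot: [[0.856, -0.134, 0.499], [-0.115, -0.991, -0.068], [0.503, 0.001, -0.864]]
wrist_force: [-0.4, 0.5, 0.3]
opening: 0.496
t 2.32 pos [549.1  12.1 330.6] F [-0.4  0.5  0.3] op 0.5 tool delta [-55.3  -1.2  95.9] norm 110.7
rotvec [ 0.0024 -0.004  -0.0025] 0.3
[  43.   -8.  -48.  121.    1.   35. -104.]
```

```bash
cat > snap.py <<'E'
import sys,pickle
from h import *
im=manip.get_image("wrist");pickle.dump(im,open(sys.argv[1]+".pkl","wb"));cv2.imwrite(f"pics/{sys.argv[1]}.png",im["color"])
E
python3 snap.py w1
python3 -m jog '[{"delta_pos":[-14,0,24],"angular":[0,0,0],"claw":0.5},{"delta_pos":[-14,0,24],"angular":[0,0,0],"claw":0.5},{"delta_pos":[-14,0,24],"angular":[0,0,0],"claw":0.5},{"delta_pos":[-14,0,24],"angular":[0,0,0],"claw":0.5},{"delta_pos":[0,0,0],"angular":[0,0,0],"claw":0.5}]'; python3 snap.py w2; python3 -c "
import cv2,numpy as np
a=[cv2.imread(f'pics/w{i}.png') for i in(1,2)]
cv2.imwrite('pics/w12.png',cv2.resize(np.hstack(a),None,fx=.714,fy=.714))"
```

```text
time: 2.78
eef_pos: [545.8, 10.7, 218.5]
tool_rot: [[0.863, -0.131, 0.488], [-0.112, -0.991, -0.068], [0.493, 0.004, -0.87]]
wrist_force: [-0.5, -0.3, 0.2]
opening: 0.503
```

View pics/w1.png

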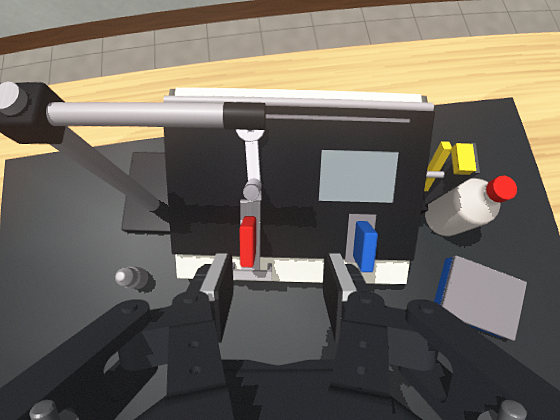

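View pics/w2.png

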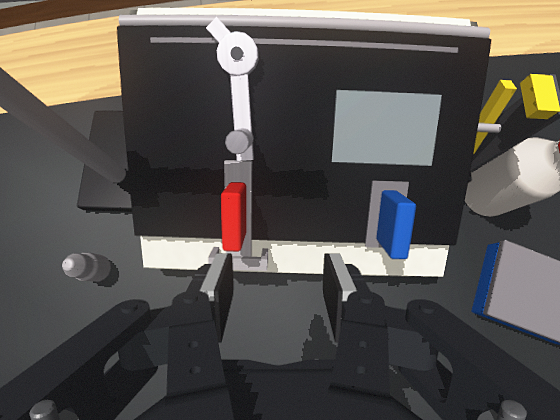

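w2 shows the pivot hub at (237,52), post top (238,138), red fin (233,216), blue fin (397,224) and the lid's low corners near (134,235) and (444,246). In w1 the post top is at (252,186), the red fin (248,242) and the blue fin (365,247). The clip points at the bolt and nothing lies in the way.

Run:
```python
from h import *
import pickle
w=[pickle.load(open(f"w{i}.pkl","rb")) for i in(1,2)]
R={'red':[], 'blue':[],'redtop':[],'bluetop':[]}
for im in w:
    hsv=cv2.cvtColor(im["color"],cv2.COLOR_BGR2HSV)
    for c,m in dict(red=cv2.inRange(hsv,(0,150,60),(8,255,255)),blue=cv2.inRange(hsv,(100,150,60),(125,255,255))).items():
        m[300:]=0
        m[:,440:]=0
        N,lab,st,ce=cv2.connectedComponentsWithStats(m);i=1+st[1:,4].argmax();R[c].append(ray(im,*ce[i]))
        V=hsv[...,2][lab==i];th=cv2.threshold(V.reshape(-1,1),0,255,cv2.THRESH_OTSU)[0]
        k=((lab==i)&(hsv[...,2]>th)).astype(np.uint8);N,_,s2,c2=cv2.connectedComponentsWithStats(k);j=1+s2[1:,4].argmax()
        R[c+'top'].append(ray(im,*c2[j]));print(c,st[i],ce[i].round(1),th,s2[j],c2[j].round(1))
man=dict(post=((252,186),(238,138)),LL=((175,256),(134,236)),LR=((408,263),(446,246)))
for k,v in man.items():R[k]=[ray(im,*p) for im,p in zip(w,v)]
for k,v in R.items():
    x,e=tri(v);print(k,x.round(1),np.round(e,1),"lid a,y,n",tolid(x).round(1))
def onpl(im,u,v,n):
    o,r=ray(im,u,v);N=lidpt(0,0,1)-lidpt(0,0,0);p=lidpt(0,0,n);return tolid(o+r*((p-o)@N)/(r@N)).round(1)
for k,t in dict(post=(238,138,52),hub=(237,52,12),UL=(120,27,0),UR=(490,40,0),LL=(134,236,0),LR=(446,246,0)).items():print(k,onpl(w[1],*t))
```

```text
red [239 216  17  51 769] [247.4 241.1] 167.0 [240 217  14  50 622] [246.2 242.1]
blue [353 221  25  51 980] [364.8 245.6] 170.0 [361 232  17  40 484] [368.5 251.3]
red [ 221  182   25   69 1568] [233.1 215.9] 161.0 [ 221  183   22   68 1204] [230.7 216.8]
blue [ 377  190   39   69 2056] [395.6 223.5] 157.0 [391 197  25  61 970] [402.7 229.1]
red [596.3  41.9 113.6] [0.2 0.2] lid a,y,n [43.5 64.6 26.7]
blue [572.7 -97.2 107.4] [0.2 0.2] lid a,y,n [ 35.9 -76.4  24. ]
redtop [593.5  42.8 123.5] [0.4 0.4] lid a,y,n [46.1 65.1 36.8]
bluetop [564.1 -94.3 127.1] [0.2 0.2] lid a,y,n [ 38.1 -74.7  45.5]
post [654.4  28.2 140.5] [0.7 0.7] lid a,y,n [108.4  58.6  20.3]
LL [590.7 129.9 108.2] [0.1 0.1] lid a,y,n [ 26.2 151.1  30.6]
LR [ 548.3 -165.    57.1] [1.5 1.5] lid a,y,n [  -2.5 -146.9  -11.9]
post [110.5  55.6  52. ]
hub [175.1  59.2  12. ]
UL [198.2 157.1  -0. ]
UR [ 191.  -152.5   -0. ]
LL [ 14.4 165.4  -0. ]
LR [   4.1 -139.2    0. ]
```

Run:
```python
from h import *
import pickle
w=[pickle.load(open(f"w{i}.pkl","rb")) for i in(1,2)]
def pz(im,u,v,z):
    o,r=ray(im,u,v);return o+r*(z-o[2])/r[2]
for im,q in zip(w[1:],[dict(LL=(134,236,68.7),LR=(446,246,68.7),UL=(120,27,163.7),UR=(490,40,163.7))]):
    p={k:pz(im,*t) for k,t in q.items()};[print(k,v.round(1)) for k,v in p.items()]
    for a,b in(("LL","LR"),("UL","UR")):
        d=p[a]-p[b];print("width",np.linalg.norm(d).round(1),"yaw",np.degrees(np.arctan2(-d[0],d[1])).round(2))
    f=(p["LL"]+p["LR"])/2;u=(p["UL"]+p["UR"])/2;print("mid",f,u,"len",np.linalg.norm((u-f)[:2]),"yaw",np.degrees(np.arctan2(*(u-f)[[1,0]])))
a=np.vstack([cv2.resize(w[1]["color"][170:280,110:300],None,fx=3,fy=3),]);b=cv2.resize(w[1]["color"][170:280,340:540],None,fx=3,fy=3)[:,:570]
cv2.imwrite("pics/c2.png",np.vstack([a,b])[:600] if False else cv2.resize(np.vstack([a,b]),(518,600)))
```

```text
LL [599.2 146.5  68.7]
LR [ 549.2 -158.4   68.7]
UL [758.5 116.3 163.7]
UR [ 708.1 -192.1  163.7]
width 309.0 yaw -9.32
width 312.5 yaw -9.28
mid [574.20945104  -5.98625256  68.7       ] [733.30561929 -37.89604283 163.7       ] len 162.26467719234535 yaw -11.341287139192138
```

View pics/c2.png

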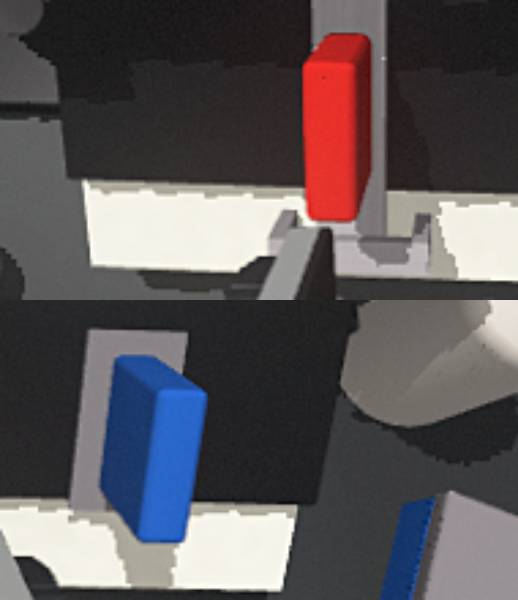

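```bash
sed -i 's/^C0=.*/C0=np.array([655,-24,0.]);YAW=-9.6/' h.py
cat >> h.py <<'E'
def onpl(im,u,v,n):
    o,r=ray(im,u,v);N=lidpt(0,0,1)-lidpt(0,0,0);p=lidpt(0,0,n);X=o+r*((p-o)@N)/(r@N);return X.round(1),tolid(X).round(1)
E
python3 - <<'E'
from h import *
import pickle
w=[pickle.load(open(f"w{i}.pkl","rb")) for i in(1,2)]
print("red",onpl(w[1],230.7,221.3,53),"blue",onpl(w[1],403.1,231.2,48),"post",onpl(w[1],238,138,52),onpl(w[0],252,186,52),"hub",onpl(w[1],237,52,12))
print("redtri",tolid([596.3,41.9,113.6]),"bluetri",tolid([572.7,-97.2,107.4]))
P=tolid([654.4,28.2,140.5]);print(P)
go(lidpt(102,90,60),Rt())
E
```

```text
red (array([587.3,  42.2, 134. ]), array([38.9, 54. , 53. ])) blue (array([562.6, -94.2, 127.3]), array([ 34.1, -84.6,  48. ])) post (array([641.8,  27.4, 165.3]), array([103.3,  48.4,  52. ])) (array([645.3,  26.5, 167.4]), array([107.4,  48.2,  52. ])) hub (array([718.5,  20.9, 163.4]), array([168.7,  54.9,  12. ]))
redtri [36.44057073 55.18781341 30.85297554] bluetri [ 33.27823959 -85.89997777  25.51960494]
[101.48065804  51.36893189  24.36350811]
t 2.83 pos [547.1  11.8 220.8] F [ 0.1 -0.1  0.8] op 0.5 tool delta [ 52.5 -69.5  86.3] norm 122.6
rotvec [-0.0167  0.0061  0.0339] 2.2
```

```bash
python3 - <<'E'
from h import *
print("boom",tolid([666,35,280]))
go(lidpt(100,85,80),Rt())
E
python3 -m jog '[{"delta_pos":[0,0,0],"angular":[-0.0167,0.0061,0.0339],"claw":0},{"delta_pos":[0,-24,0],"angular":[0,0,0],"claw":0},{"delta_pos":[0,-24,0],"angular":[0,0,0],"claw":0},{"delta_pos":[16,-16,22],"angular":[0,0,0],"claw":0},{"delta_pos":[16,0,22],"angular":[0,0,0],"claw":0},{"delta_pos":[16,0,22],"angular":[0,0,0],"claw":0},{"delta_pos":[0,0,0],"angular":[0,0,0],"claw":0}]'
python3 - <<'E'
from h import *
print(tolid(manip.sense()["eef_pos"]));go(lidpt(104,84,36),Rt())
E
python3 snap.py w3
```

```text
boom [180.15377378  60.0082224  140.02228866]
t 2.83 pos [547.1  11.8 220.8] F [ 0.1 -0.1  0.8] op 0.5 tool delta [ 50.2 -64.9  66.2] norm 105.5
rotvec [-0.0167  0.0061  0.0339] 2.2
time: 3.42
eef_pos: [605.4, 37.0, 201.9]
tool_rot: [[0.851, -0.171, 0.496], [-0.15, -0.985, -0.081], [0.502, -0.005, -0.865]]
wrist_force: [0.6, 0.3, 0.6]
opening: 0.003
[ 89.06642867  51.87447036 102.46886639]
t 3.42 pos [605.4  37.  201.9] F [0.6 0.3 0.6] op 0.0 tool delta [ 14.6 -32.   66.6] norm 75.3
rotvec [-0.0027 -0.0029 -0.0059] 0.4
```

View pics/w3.png

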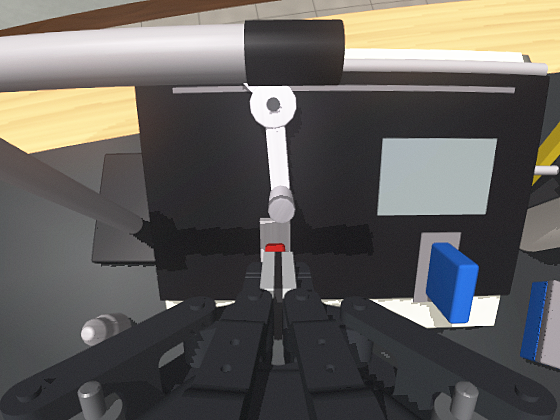

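```bash
python3 - <<'E'
from h import *
import pickle
im=pickle.load(open("w3.pkl","rb"))
print("post",onpl(im,281,201,52),"hub",onpl(im,273,104,12))
r=[ray(pickle.load(open(f"w{i}.pkl","rb")),*p) for i,p in((1,(252,186)),(2,(238,137)),(3,(281,201)))]
x,e=tri(r);print(tolid(x),e)
E
python3 -m jog '[{"delta_pos":[3,-16,0],"angular":[0,0,0],"claw":0},{"delta_pos":[3,-16,0],"angular":[0,0,0],"claw":0},{"delta_pos":[0,0,0],"angular":[0,0,0],"claw":0}]'
python3 - <<'E'
from h import *
print(tolid(manip.sense()["eef_pos"]));go(lidpt(104,84,36),Rt())
E
```

```text
post (array([645.1,  28.2, 167.1]), array([106.9,  49.8,  52. ])) hub (array([718. ,  21.2, 163.1]), array([168.1,  55.1,  12. ]))
[103.36034844  49.9354321   36.5720769 ] [np.float64(0.8953777310823754), np.float64(0.7068802097857647), np.float64(0.44030419267834514)]
time: 3.72
eef_pos: [613.3, 75.7, 206.4]
tool_rot: [[0.852, -0.161, 0.498], [-0.144, -0.987, -0.072], [0.503, -0.01, -0.864]]
wrist_force: [-0.2, 1.4, -0.5]
opening: 0.002
[ 92.48122638  91.30454052 105.64088159]
t 3.72 pos [613.3  75.7 206.4] F [-0.2  1.4 -0.5] op 0.0 tool delta [11.3  8.1 69.6] norm 71.0
rotvec [-0.0116 -0.0035  0.0005] 0.7
```

Run:
```python
from h import *
import pickle
w={i:pickle.load(open(f"w{i}.pkl","rb")) for i in(1,2,3)}
for k,q in dict(blue={2:(403.1,231.2),3:(463,284)},plateUL={2:(335,90),3:(380,139),1:(321,150)},plateLR={2:(437,165),3:(488,219),1:(394,203)},hub={2:(237,52),3:(273,103)}).items():
    x,e=tri([ray(w[i],*p) for i,p in q.items()]);print(k,tolid(x).round(1),np.round(e,1))
```

```text
blue [ 26.4 -97.4  20.6] [2.6 2.6]
plateUL [142.7 -28.4  -3.5] [0.5 0.5 0.6]
plateLR [  82.2 -120.7    8.1] [2.2 2.8 1. ]
hub [168.8  55.   11.2] [0.1 0.1]
```

```bash
python3 -m jog '[{"delta_pos":[6,4,25],"angular":[0,0,0],"claw":0},{"delta_pos":[5,4,25],"angular":[0,0,0],"claw":0},{"delta_pos":[0,0,0],"angular":[0,0,0],"claw":0},{"delta_pos":[0,0,8],"angular":[0,0,0],"claw":0},{"delta_pos":[0,0,8],"angular":[0,0,0],"claw":0},{"delta_pos":[0,0,0],"angular":[0,0,0],"claw":0}]'
python3 - <<'E'
from h import *
print(tolid(manip.sense()["eef_pos"]));go(lidpt(104,84,36),Rt())
E
python3 snap.py w4
```

```text
time: 4.22
eef_pos: [652.1, 53.6, 151.8]
tool_rot: [[0.853, -0.17, 0.493], [-0.15, -0.985, -0.079], [0.499, -0.006, -0.866]]
wrist_force: [-0.4, 0.8, 0.0]
opening: 0.0
[101.48579977  76.01507283  37.41117955]
t 4.22 pos [652.1  53.6 151.8] F [-0.4  0.8  0. ] op 0.0 tool delta [ 2.5 -8.   1.4] norm 8.5
rotvec [-0.0039  0.0008 -0.0058] 0.4
```

View pics/w4.png

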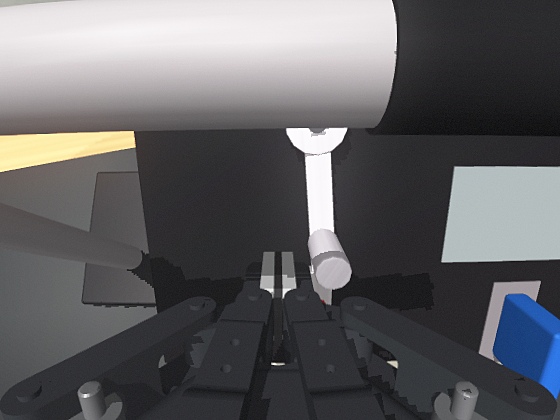

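The fingers (278,265) stand just left of the post (330,270) and clear of the boom. Now push right.

```bash
python3 -m jog '[{"delta_pos":[0,6,0],"angular":[0,0,0],"claw":0},{"delta_pos":[0,6,0],"angular":[0,0,0],"claw":0},{"delta_pos":[1,6,0],"angular":[0,0,0],"claw":0},{"delta_pos":[1,6,0],"angular":[0,0,0],"claw":0},{"delta_pos":[2,6,0],"angular":[0,0,0],"claw":0},{"delta_pos":[3,6,0],"angular":[0,0,0],"claw":0},{"delta_pos":[3,5,0],"angular":[0,0,0],"claw":0},{"delta_pos":[3,4,0],"angular":[0,0,0],"claw":0},{"delta_pos":[0,0,0],"angular":[0,0,0],"claw":0},{"delta_pos":[0,0,0],"angular":[0,0,0],"claw":0}]'
python3 - <<'E'
from h import *
print(tolid(manip.sense()["eef_pos"]));go(lidpt(38,54,105),Rt())
E
python3 snap.py w5
```

```text
time: 5.1
eef_pos: [656.3, 6.4, 158.4]
tool_rot: [[0.852, -0.171, 0.494], [-0.15, -0.985, -0.081], [0.501, -0.005, -0.866]]
wrist_force: [-0.3, -0.3, 0.5]
opening: 0.002
[115.14100922  30.2033133   37.1067558 ]
t 5.1 pos [656.3   6.4 158.4] F [-0.3 -0.3  0.5] op 0.0 tool delta [-77.2 -23.5 -67.9] norm 105.5
rotvec [-0.0025 -0.0009 -0.0062] 0.4
```

View pics/w5.png

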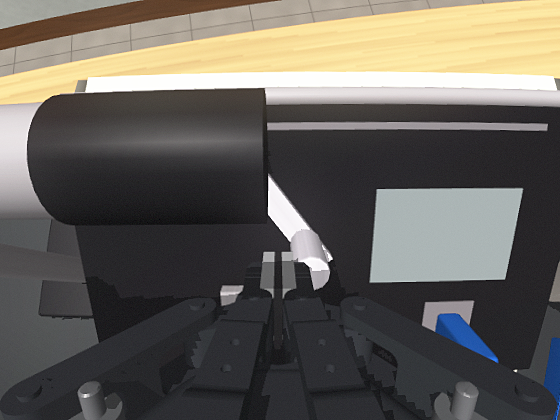

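The clip post is now at about (318,270) and the arm is visibly swung right, near 0.7 rad. I'll nudge it a little more, then back off and rise in front of the bolt.

```bash
python3 -m jog '[{"delta_pos":[1,3,0],"angular":[0,0,0],"claw":0},{"delta_pos":[1,2,0],"angular":[0,0,0],"claw":0},{"delta_pos":[0,0,0],"angular":[0,0,0],"claw":0},{"delta_pos":[0,0,0],"angular":[0,0,0],"claw":0},{"delta_pos":[0,-6,0],"angular":[0,0,0],"claw":0},{"delta_pos":[0,-6,-10],"angular":[0,0,0],"claw":0},{"delta_pos":[-15,-6,-20],"angular":[0,0,0],"claw":0},{"delta_pos":[-20,-6,-20],"angular":[0,0,0],"claw":0.3},{"delta_pos":[-20,-5,-20],"angular":[0,0,0],"claw":0.5},{"delta_pos":[-20,0,0],"angular":[0,0,0],"claw":0.5},{"delta_pos":[0,0,0],"angular":[0,0,0],"claw":0.5},{"delta_pos":[0,0,0],"angular":[0,0,0],"claw":0.5}]'
python3 - <<'E'
from h import *
print(tolid(manip.sense()["eef_pos"]));go(lidpt(38,54,105),Rt())
E
python3 snap.py w6
```

```text
time: 6.15
eef_pos: [562.2, 50.1, 182.7]
tool_rot: [[0.853, -0.165, 0.494], [-0.146, -0.986, -0.078], [0.5, -0.005, -0.866]]
wrist_force: [1.1, -0.4, 0.9]
opening: 0.498
[ 40.72208974  57.55419109 108.19321614]
t 6.15 pos [562.2  50.1 182.7] F [ 1.1 -0.4  0.9] op 0.5 tool delta [-2.7  3.6  3.2] norm 5.5
rotvec [-0.0055 -0.0004 -0.0014] 0.3
```

View pics/w6.png

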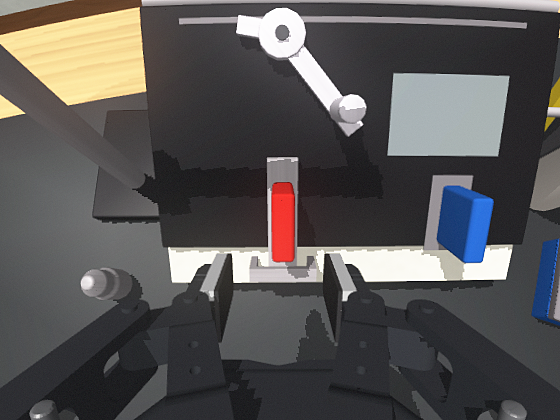

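Run:
```python
from h import *
import pickle
im=pickle.load(open("w6.pkl","rb"))
h=onpl(im,282,33,12)[1];p=onpl(im,349,104,52)[1];t=onpl(im,352,128,10)[1];print(h,p,t,"ang post",np.arctan2(h[1]-p[1],h[0]-p[0]),"tip",np.arctan2(h[1]-t[1],h[0]-t[0]))
print("red top",onpl(im,283,226,53)[1],[onpl(im,*q,53)[1] for q in((274,187),(292,187),(272,261),(294,261))])
print("bar edges",onpl(im,269,165,9)[1],onpl(im,298,165,9)[1],"blue",[onpl(im,*q,48)[1] for q in((465,196),(490,196),(465,262),(486,262))])
```

```text
[167.6  55.   12. ] [118.4  14.1  52. ] [102.7   2.4  10. ] ang post 0.6935375563414815 tip 0.6810971849065705
red top [39.9 54.3 53. ] [array([66.6, 60.2, 53. ]), array([66.6, 48.6, 53. ]), array([14.3, 61.8, 53. ]), array([14.3, 46.6, 53. ])]
bar edges [74.6 64.8  9. ] [74.6 42.4  9. ] blue [array([ 59.7, -69.8,  48. ]), array([ 59.8, -87.8,  48. ]), array([ 10.5, -77.9,  48. ]), array([ 10.3, -94. ,  48. ])]
```

```bash
python3 -m jog '[{"delta_pos":[0,3,20],"angular":[0,0,0],"claw":0.5},{"delta_pos":[0,0,20],"angular":[0,0,0],"claw":0.5},{"delta_pos":[0,0,20],"angular":[0,0,0],"claw":0.5},{"delta_pos":[0,0,0],"angular":[0,0,0],"claw":0.5},{"delta_pos":[0,0,14],"angular":[0,0,0],"claw":0.5},{"delta_pos":[0,0,0],"angular":[0,0,0],"claw":0.5}]'
python3 - <<'E'
from h import *
print(tolid(manip.sense()["eef_pos"]));go(lidpt(40,54,31),Rt())
E
```

```text
time: 6.7
eef_pos: [603.0, 38.6, 126.6]
tool_rot: [[0.86, -0.173, 0.481], [-0.152, -0.985, -0.082], [0.488, -0.002, -0.873]]
wrist_force: [-0.4, -0.6, 0.1]
opening: 0.496
[49.13560791 53.04428949 38.55756393]
t 6.7 pos [603.   38.6 126.6] F [-0.4 -0.6  0.1] op 0.5 tool delta [-9.  -0.9  7.7] norm 11.9
rotvec [ 0.0009  0.0141 -0.0063] 0.9
```

```bash
python3 -m jog '[{"delta_pos":[-7,-1,6],"angular":[0,0.014,0],"claw":0.5},{"delta_pos":[0,0,0],"angular":[0,0,0],"claw":0.5},{"delta_pos":[0,0,0],"angular":[0,0,0],"claw":0},{"delta_pos":[0,0,0],"angular":[0,0,0],"claw":0},{"delta_pos":[0,0,0],"angular":[0,0,0],"claw":0},{"delta_pos":[0,0,0],"angular":[0,0,0],"claw":0},{"delta_pos":[0,0,0],"angular":[0,0,0],"claw":0},{"delta_pos":[0,0,0],"angular":[0,0,0],"claw":0}]'
python3 - <<'E'
from h import *
print(tolid(manip.sense()["eef_pos"]));go(lidpt(74,54,31),Rt())
E
```

```text
time: 7.37
eef_pos: [600.4, 40.6, 126.7]
tool_rot: [[0.86, -0.173, 0.48], [-0.149, -0.985, -0.087], [0.488, 0.003, -0.873]]
wrist_force: [-3.0, -2.5, 5.4]
opening: 0.133
[46.67442104 54.62885442 40.11402432]
t 7.37 pos [600.4  40.6 126.7] F [-3.  -2.5  5.4] op 0.13 tool delta [27.5  0.5  8.7] norm 28.8
rotvec [ 0.0054  0.0141 -0.0039] 0.9
```

```bash
python3 snap.py w7
python3 - <<'E'
from h import *
s=manip.sense();print(s["joints"].round(1),s["moment"].round(2))
E
```

```text
[ -27.1   17.7   15.7  127.    36.2   11.  -147.4] [-0.47  0.58 -0.32]
```

View pics/w7.png

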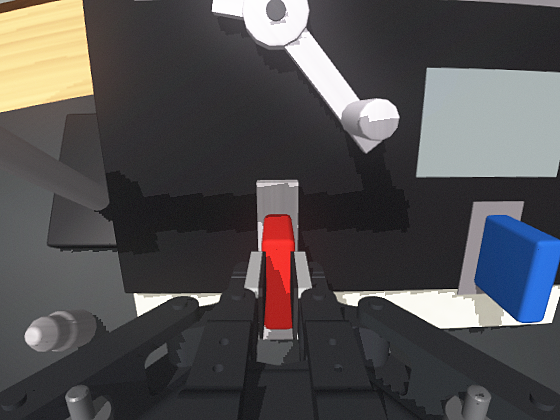

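The fingers hold the red fin (278,270); joints 6 and 7 are at their limits, so I draw in small steps.

```bash
python3 -m jog '[{"delta_pos":[4,0,0],"angular":[0,0,0],"claw":0},{"delta_pos":[4,0,0],"angular":[0,0,0],"claw":0},{"delta_pos":[4,0,0],"angular":[0,0,0],"claw":0},{"delta_pos":[0,0,0],"angular":[0,0,0],"claw":0}]'
python3 - <<'E'
from h import *
s=manip.sense();print(tolid(s["eef_pos"]),s["joints"].round(1),s["moment"].round(2));go(lidpt(74,54,40),Rt())
E
```

```text
time: 7.75
eef_pos: [609.5, 39.1, 131.9]
tool_rot: [[0.861, -0.172, 0.478], [-0.149, -0.985, -0.087], [0.486, 0.004, -0.874]]
wrist_force: [-8.8, -0.2, 6.8]
opening: 0.129
[57.2781302  54.64502397 39.96042066] [ -24.5   17.7   13.3  125.5   34.5   12.3 -144.9] [-0.24  1.25 -0.19]
t 7.75 pos [609.5  39.1 131.9] F [-8.8 -0.2  6.8] op 0.13 tool delta [16.7  0.6 -0.3] norm 16.7
rotvec [ 0.0059  0.0162 -0.0033] 1.0
```

```bash
python3 -m jog '[{"delta_pos":[4,0,0],"angular":[0,0,0],"claw":0},{"delta_pos":[4,0,0],"angular":[0,0,0],"claw":0},{"delta_pos":[4,0,0],"angular":[0,0,0],"claw":0},{"delta_pos":[4,0,0],"angular":[0,0,0],"claw":0},{"delta_pos":[3,0,0],"angular":[0,0,0],"claw":0},{"delta_pos":[3,0,0],"angular":[0,0,0],"claw":0},{"delta_pos":[0,0,0],"angular":[0,0,0],"claw":0}]'
python3 - <<'E'
from h import *
s=manip.sense();print(tolid(s["eef_pos"]),s["joints"].round(1),s["moment"].round(2));go(lidpt(82,54,40),Rt())
E
python3 snap.py w8
```

```text
time: 8.33
eef_pos: [628.2, 36.1, 142.7]
tool_rot: [[0.861, -0.172, 0.478], [-0.149, -0.985, -0.087], [0.486, 0.003, -0.874]]
wrist_force: [-11.0, -0.3, 9.9]
opening: 0.136
[79.07702045 54.74218805 39.85635152] [ -20.4   18.     9.7  122.7   31.7   14.5 -140.8] [-0.16  1.51 -0.23]
t 8.33 pos [628.2  36.1 142.7] F [-11.   -0.3   9.9] op 0.14 tool delta [ 2.9  0.7 -0.2] norm 3.0
rotvec [ 0.0058  0.0164 -0.0031] 1.0
```

View pics/w8.png

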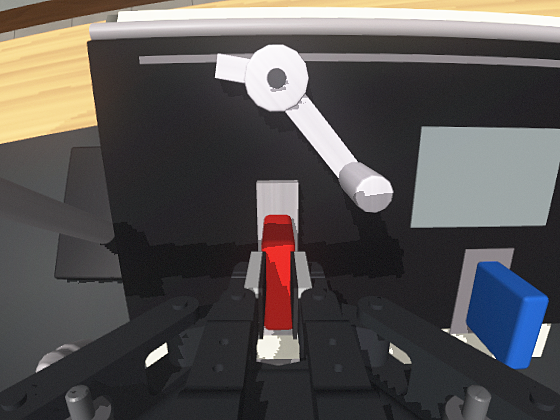

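The fin is still centred in the jaws after about 32 mm of travel, and the clip is still aside. Press to the end stop, release and retreat.

```bash
python3 -m jog '[{"delta_pos":[3,0,0],"angular":[0,0,0],"claw":0},{"delta_pos":[0,0,0],"angular":[0,0,0],"claw":0},{"delta_pos":[0,0,0],"angular":[0,0,0],"claw":0},{"delta_pos":[-1,0,0],"angular":[0,0,0],"claw":0.4},{"delta_pos":[0,0,0],"angular":[0,0,0],"claw":0.4},{"delta_pos":[0,0,0],"angular":[0,0,0],"claw":0.4},{"delta_pos":[0,0,0],"angular":[0,0,0],"claw":0.4},{"delta_pos":[0,0,-15],"angular":[0,0,0],"claw":0.5},{"delta_pos":[0,0,-25],"angular":[0,0,0],"claw":0.5},{"delta_pos":[-10,0,-25],"angular":[0,0,0],"claw":0.5},{"delta_pos":[-10,0,-20],"angular":[0,0,0],"claw":0.5},{"delta_pos":[0,0,0],"angular":[0,0,0],"claw":0.5}]'
python3 - <<'E'
from h import *
s=manip.sense();print(tolid(s["eef_pos"]),s["joints"].round(1));go(lidpt(35,-83,125),Rt(18))
E
```

```text
time: 9.38
eef_pos: [572.4, 47.6, 210.4]
tool_rot: [[0.859, -0.17, 0.482], [-0.148, -0.985, -0.084], [0.489, 0.001, -0.872]]
wrist_force: [-0.4, 0.2, 1.0]
opening: 0.5
[ 63.64989072  56.78716769 126.91693352] [ -21.1    5.9    6.3  126.5   29.2   23.4 -139.2]
t 9.38 pos [572.4  47.6 210.4] F [-0.4  0.2  1. ] op 0.5 tool delta [-28.3 139.9   2.6] norm 142.7
rotvec [ 0.002  -0.1972 -0.0028] 11.3
```

```bash
python3 -m jog '[{"delta_pos":[-4,20,0],"angular":[0,-0.028,0],"claw":0.5},{"delta_pos":[-4,20,0],"angular":[0,-0.028,0],"claw":0.5},{"delta_pos":[-4,20,0],"angular":[0,-0.028,0],"claw":0.5},{"delta_pos":[-4,20,0],"angular":[0,-0.028,0],"claw":0.5},{"delta_pos":[-4,20,0],"angular":[0,-0.028,0],"claw":0.5},{"delta_pos":[-4,20,0],"angular":[0,-0.028,0],"claw":0.5},{"delta_pos":[-4,20,0],"angular":[0,-0.028,0],"claw":0.5},{"delta_pos":[0,0,0],"angular":[0,0,0],"claw":0.5}]'
python3 snap.py w9
python3 - <<'E'
from h import *
import pickle
im=pickle.load(open("w9.pkl","rb"));hsv=cv2.cvtColor(im["color"],cv2.COLOR_BGR2HSV)
s=manip.sense();print(tolid(s["eef_pos"]),s["joints"].round(1))
for n,m,h in(("blue",cv2.inRange(hsv,(100,150,60),(125,255,255)),48),("red",cv2.inRange(hsv,(0,150,60),(8,255,255)),53)):
    m[300:]=0
    if n=="blue": m[:,400:]=0
    N,lab,st,ce=cv2.connectedComponentsWithStats(m);i=1+st[1:,4].argmax();print(n,st[i],ce[i])
    x,y,w,hh,_=st[i]
    for r in(y+int(.25*hh),y+hh//2,y+int(.8*hh)):
        c=np.where(lab[r]==i)[0];print(r,c[0],c[-1],hsv[r,c,2].tolist(),onpl(im,c[0],r,h)[1],onpl(im,c[-1],r,h)[1])
    print("ends",onpl(im,*[ce[i][0],y],h)[1],onpl(im,ce[i][0],y+hh,h)[1])
go(lidpt(33,-84,60),Rt(18))
E
```

```text
time: 10.05
eef_pos: [524.4, -91.8, 196.9]
tool_rot: [[0.937, -0.177, 0.302], [-0.167, -0.984, -0.058], [0.308, 0.004, -0.952]]
wrist_force: [-0.2, -0.2, 0.5]
opening: 0.503
[ 35.97647648 -86.57793054 127.14696328] [ -2.    6.2   8.3 123.7   1.   32.3 -94.7]
blue [ 262  145   22   79 1583] [272.54958939 184.15919141]
164 262 282 [166, 192, 206, 212, 214, 214, 213, 215, 216, 217, 214, 215, 216, 218, 219, 218, 218, 221, 201, 171, 130] [ 58.3 -78.6  48. ] [ 58.1 -92.4  48. ]
184 262 282 [174, 196, 207, 212, 211, 210, 215, 214, 212, 210, 212, 212, 210, 210, 211, 209, 211, 212, 197, 176, 160] [ 43.2 -78.2  48. ] [ 43.1 -92.4  48. ]
208 263 282 [177, 202, 206, 212, 214, 211, 211, 211, 209, 213, 207, 208, 208, 208, 207, 207, 208, 195, 178, 158] [ 24.  -78.4  48. ] [ 23.8 -92.4  48. ]
ends [ 71.7 -86.1  48. ] [ 10.2 -85.2  48. ]
red [  48  106   63   81 3471] [ 79.60155575 145.12993374]
126 49 101 [228, 246, 242, 240, 239, 239, 239, 239, 239, 238, 239, 238, 238, 238, 238, 238, 237, 232, 218, 198, 180, 156, 128, 101, 93, 95, 94, 94, 94, 97, 96, 95, 95, 96, 95, 95, 96, 97, 97, 96, 96, 97, 94, 96, 95, 95, 93, 94, 94, 94, 93] [88.9 60.2 53. ] [87.8 24.8 53. ]
146 55 106 [155, 251, 243, 239, 239, 239, 238, 238, 239, 238, 238, 239, 236, 237, 237, 237, 236, 227, 211, 193, 173, 145, 124, 91, 95, 94, 98, 96, 96, 95, 95, 97, 95, 96, 95, 95, 98, 97, 96, 99, 97, 95, 95, 93, 95, 94, 98, 92, 92, 91] [75.3 60.3 53. ] [74.4 24.7 53. ]
170 63 104 [255, 244, 241, 238, 238, 238, 238, 237, 237, 237, 235, 236, 236, 235, 236, 234, 228, 212, 194, 174, 147, 120, 93, 99, 97, 101, 97, 98, 96, 98, 99, 99, 96, 98, 98, 100, 99, 96, 98, 97, 96, 96] [58.  59.9 53. ] [57.4 30.3 53. ]
ends [100.9  35.7  53. ] [44.9 51.5 53. ]
t 10.1 pos [524.8 -89.8 196.8] F [0.1 0.8 0.3] op 0.5 tool delta [11.1 -3.  66.3] norm 67.3
rotvec [ 0.0057  0.0007 -0.0078] 0.6
```

```bash
python3 - <<'E'
from h import *
go(lidpt(36,-85.3,65),Rt(18));go(lidpt(36,-85.3,28),Rt(18))
E
python3 -m jog '[{"delta_pos":[4,0.4,20],"angular":[0,0,0],"claw":0.5},{"delta_pos":[4,0.3,20],"angular":[0,0,0],"claw":0.5},{"delta_pos":[4,0,18],"angular":[0,0,0],"claw":0.5},{"delta_pos":[0,0,0],"angular":[0,0,0],"claw":0.5}]'
python3 - <<'E'
from h import *
s=manip.sense();print(tolid(s["eef_pos"]),s["joints"].round(1));go(lidpt(36,-85.3,28),Rt(18))
E
```

```text
t 10.1 pos [524.8 -89.8 196.8] F [0.1 0.8 0.3] op 0.5 tool delta [13.  -1.7 60.8] norm 62.2
rotvec [ 0.0057  0.0007 -0.0078] 0.6
t 10.1 pos [524.8 -89.8 196.8] F [0.1 0.8 0.3] op 0.5 tool delta [20.7 -2.  97. ] norm 99.2
rotvec [ 0.0057  0.0007 -0.0078] 0.6
time: 10.43
eef_pos: [553.0, -91.6, 142.2]
tool_rot: [[0.939, -0.169, 0.3], [-0.161, -0.986, -0.054], [0.305, 0.003, -0.952]]
wrist_force: [-0.4, 0.3, 0.2]
opening: 0.498
[ 33.03082097 -83.67212992  65.8803888 ] [ -1.   14.2   7.7 122.7  -1.4  25.6 -92.5]
t 10.43 pos [553.  -91.6 142.2] F [-0.4  0.3  0.2] op 0.5 tool delta [11.   1.5 36.4] norm 38.0
rotvec [ 0.0036  0.0047 -0.0017] 0.4
```

```bash
python3 -m jog '[{"delta_pos":[4,1,12],"angular":[0,0,0],"claw":0.5},{"delta_pos":[4,0.5,12],"angular":[0,0,0],"claw":0.5},{"delta_pos":[3,0,10],"angular":[0,0,0],"claw":0.5},{"delta_pos":[0,0,0],"angular":[0,0,0],"claw":0.5}]'
python3 - <<'E'
from h import *
s=manip.sense();print(tolid(s["eef_pos"]),s["joints"].round(1));go(lidpt(36,-85.3,28),Rt(18))
E
```

```text
time: 10.77
eef_pos: [573.6, -97.1, 115.2]
tool_rot: [[0.938, -0.17, 0.302], [-0.161, -0.985, -0.054], [0.307, 0.002, -0.952]]
wrist_force: [-0.1, 0.3, 0.7]
opening: 0.499
[ 37.95515948 -85.65185637  31.80406727] [  0.2  18.8   6.9 121.   -2.7  22.5 -91. ]
t 10.77 pos [573.6 -97.1 115.2] F [-0.1  0.3  0.7] op 0.5 tool delta [-1.1 -0.4  4.1] norm 4.3
rotvec [ 0.0034  0.0025 -0.0024] 0.3
```

```bash
python3 -m jog '[{"delta_pos":[0,0,3],"angular":[0,0,0],"claw":0.5},{"delta_pos":[0,0,0],"angular":[0,0,0],"claw":0},{"delta_pos":[0,0,0],"angular":[0,0,0],"claw":0},{"delta_pos":[0,0,0],"angular":[0,0,0],"claw":0},{"delta_pos":[0,0,0],"angular":[0,0,0],"claw":0},{"delta_pos":[0,0,0],"angular":[0,0,0],"claw":0},{"delta_pos":[0,0,0],"angular":[0,0,0],"claw":0}]'
python3 -m jog '[{"delta_pos":[0.2,0,-4.9],"angular":[0,-0.03,0],"claw":0},{"delta_pos":[0.2,0,-4.9],"angular":[0,-0.03,0],"claw":0},{"delta_pos":[0.2,0,-4.9],"angular":[0,-0.03,0],"claw":0},{"delta_pos":[0.2,0,-4.9],"angular":[0,-0.03,0],"claw":0},{"delta_pos":[0,0,0],"angular":[0,0,0],"claw":0}]'
cat >> h.py <<'E'
def st():
    s=manip.sense();M=s["tool_rot"];c=Rc().T@(s["eef_pos"]-C0)
    h=np.array([84.5+3,155.0]);v=c[[0,2]]-h # hinge in case xz
    a0=np.arctan2(39,-158)+np.pi/6; ang=a0-np.arctan2(v[1],v[0])
    print("t",round(s["time"],2),"r",np.hypot(*v).round(1),"lid~",ang.round(3),"tooltilt",np.arctan2((Rc().T@M)[0,2],-M[2,2]).round(3),"Ftool",(M.T@s["wrist_force"]).round(1),"mom",s["moment"].round(2),"op",round(s["opening"],3),"j",s["joints"].round(0))
E
python3 -c "
from h import *
st()"
```

```text
time: 11.35
eef_pos: [574.3, -97.1, 114.1]
tool_rot: [[0.938, -0.17, 0.303], [-0.161, -0.985, -0.054], [0.308, 0.002, -0.951]]
wrist_force: [-4.7, 3.2, 6.6]
opening: 0.159
time: 11.77
eef_pos: [570.6, -96.5, 133.1]
tool_rot: [[0.967, -0.17, 0.188], [-0.167, -0.985, -0.034], [0.191, 0.002, -0.982]]
wrist_force: [1.2, 2.8, -4.6]
opening: 0.159
t 11.77 r 160.2 lid~ 6.427 tooltilt 0.192 Ftool [-0.2 -3.   4.6] mom [0.6  0.01 0.18] op 0.159 j [  1.  20.   7. 115.  -3.  35. -91.]
```

```bash
sed -i 's/ang.round(3)/((ang+3)%(2*np.pi)-3).round(3)/' h.py; python3 -m jog '[{"delta_pos":[0.2,0,-4.9],"angular":[0,-0.03,0],"claw":0},{"delta_pos":[0.2,0,-4.9],"angular":[0,-0.03,0],"claw":0},{"delta_pos":[0.2,0,-4.9],"angular":[0,-0.03,0],"claw":0},{"delta_pos":[0.2,0,-4.9],"angular":[0,-0.03,0],"claw":0},{"delta_pos":[0.2,0,-4.9],"angular":[0,-0.03,0],"claw":0},{"delta_pos":[0.2,0,-4.9],"angular":[0,-0.03,0],"claw":0},{"delta_pos":[0.2,0,-4.9],"angular":[0,-0.03,0],"claw":0},{"delta_pos":[0.2,0,-4.9],"angular":[0,-0.03,0],"claw":0},{"delta_pos":[0,0,0],"angular":[0,0,0],"claw":0}]'
python3 -c "
from h import *
st()"
```

```text
time: 12.52
eef_pos: [569.9, -96.4, 171.6]
tool_rot: [[0.984, -0.17, -0.045], [-0.17, -0.985, 0.006], [-0.045, 0.002, -0.999]]
wrist_force: [4.0, 2.4, -4.3]
opening: 0.156
t 12.52 r 160.2 lid~ 0.385 tooltilt -0.045 Ftool [ 3.8 -3.1  4.2] mom [ 0.33 -1.05  0.12] op 0.156 j [  1.  24.   7. 101.  -3.  58. -90.]
```

```bash
python3 -m jog '[{"delta_pos":[0.2,0,-3.3],"angular":[0,-0.02,0],"claw":0},{"delta_pos":[0.2,0,-3.3],"angular":[0,-0.02,0],"claw":0},{"delta_pos":[0.2,0,-3.3],"angular":[0,-0.02,0],"claw":0},{"delta_pos":[0.2,0,-3.3],"angular":[0,-0.02,0],"claw":0},{"delta_pos":[0.2,0,-3.3],"angular":[0,-0.02,0],"claw":0},{"delta_pos":[0,0,0],"angular":[0,0,0],"claw":0}]' >/dev/null; python3 -c "
from h import *
st()"
python3 -m jog '[{"delta_pos":[0.1,0,-2.4],"angular":[0,-0.015,0],"claw":0},{"delta_pos":[0.1,0,-2.4],"angular":[0,-0.015,0],"claw":0},{"delta_pos":[0,0,0],"angular":[0,0,0],"claw":0}]' >/dev/null; python3 -c "
from h import *
st()"
```

```text
t 13.02 r 160.2 lid~ 0.484 tooltilt -0.144 Ftool [ 5.7 -2.6  5.5] mom [ 0.24 -1.56  0.02] op 0.157 j [  2.  27.   7.  94.  -4.  67. -90.]
t 13.27 r 160.3 lid~ 0.514 tooltilt -0.173 Ftool [ 7.3 -1.9  5.1] mom [ 0.21 -1.68  0.02] op 0.16 j [  2.  28.   7.  92.  -4.  70. -90.]
```

```bash
cat > chk.py <<'E'
from h import *
st();s=manip.sense();f=s["tool_rot"].T@s["wrist_force"]
raise SystemExit(int(f[2]>12 or abs(f[0])>16))
E
python3 -m jog '[{"delta_pos":[0.3,0,-1.6],"angular":[0,-0.01,0],"claw":0},{"delta_pos":[0.3,0,-1.6],"angular":[0,-0.01,0],"claw":0},{"delta_pos":[0,0,0],"angular":[0,0,0],"claw":0}]' >/dev/null; python3 chk.py && python3 -m jog '[{"delta_pos":[0.3,0,-1.6],"angular":[0,-0.01,0],"claw":0},{"delta_pos":[0.3,0,-1.6],"angular":[0,-0.01,0],"claw":0},{"delta_pos":[0,0,0],"angular":[0,0,0],"claw":0}]' >/dev/null && python3 chk.py && python3 -m jog '[{"delta_pos":[0.2,0,-1.6],"angular":[0,-0.01,0],"claw":0},{"delta_pos":[0.2,0,-1.6],"angular":[0,-0.01,0],"claw":0},{"delta_pos":[0,0,0],"angular":[0,0,0],"claw":0}]' >/dev/null && python3 chk.py
```

```text
t 13.52 r 160.3 lid~ 0.532 tooltilt -0.194 Ftool [ 6.9 -2.2  4.8] mom [ 0.24 -1.51  0.04] op 0.154 j [  2.  29.   7.  91.  -4.  71. -90.]
t 13.77 r 160.3 lid~ 0.551 tooltilt -0.215 Ftool [ 6.4 -2.7  5.9] mom [ 0.3  -1.61  0.01] op 0.159 j [  2.  30.   7.  90.  -4.  73. -89.]
t 14.02 r 160.3 lid~ 0.572 tooltilt -0.235 Ftool [ 4.2 -3.1  4.7] mom [ 0.34 -1.58  0.02] op 0.16 j [  2.  30.   7.  88.  -4.  75. -89.]
```

```bash
python3 -m jog '[{"delta_pos":[0.2,0,-1.6],"angular":[0,-0.01,0],"claw":0},{"delta_pos":[0.2,0,-1.6],"angular":[0,-0.01,0],"claw":0},{"delta_pos":[0,0,0],"angular":[0,0,0],"claw":0}]' >/dev/null; python3 chk.py && python3 -m jog '[{"delta_pos":[0.2,0,-1.6],"angular":[0,-0.01,0],"claw":0},{"delta_pos":[0.2,0,-1.6],"angular":[0,-0.01,0],"claw":0},{"delta_pos":[0,0,0],"angular":[0,0,0],"claw":0}]' >/dev/null && python3 chk.py && python3 -m jog '[{"delta_pos":[0.2,0,-1.6],"angular":[0,-0.01,0],"claw":0},{"delta_pos":[0.2,0,-1.6],"angular":[0,-0.01,0],"claw":0},{"delta_pos":[0,0,0],"angular":[0,0,0],"claw":0}]' >/dev/null && python3 chk.py && python3 -m jog '[{"delta_pos":[0.2,0,-1.6],"angular":[0,-0.01,0],"claw":0},{"delta_pos":[0.2,0,-1.6],"angular":[0,-0.01,0],"claw":0},{"delta_pos":[0,0,0],"angular":[0,0,0],"claw":0}]' >/dev/null && python3 chk.py
```

```text
t 14.27 r 160.3 lid~ 0.593 tooltilt -0.256 Ftool [ 6.1 -2.7  4.5] mom [ 0.37 -1.56 -0.06] op 0.158 j [  2.  31.   8.  87.  -4.  77. -89.]
t 14.52 r 160.3 lid~ 0.613 tooltilt -0.276 Ftool [ 5.9 -3.9  5.3] mom [ 0.39 -1.52 -0.06] op 0.163 j [  2.  32.   8.  85.  -4.  79. -89.]
t 14.77 r 160.3 lid~ 0.633 tooltilt -0.297 Ftool [ 5.5 -3.7  4.9] mom [ 0.53 -1.48 -0.13] op 0.156 j [  2.  33.   8.  84.  -4.  81. -89.]
t 15.02 r 160.3 lid~ 0.654 tooltilt -0.318 Ftool [ 3.  -4.2  5.2] mom [ 0.62 -1.33 -0.11] op 0.157 j [  2.  34.   8.  82.  -4.  82. -89.]
```

```bash
python3 -m jog '[{"delta_pos":[0.1,0,-1.6],"angular":[0,-0.01,0],"claw":0},{"delta_pos":[0.1,0,-1.6],"angular":[0,-0.01,0],"claw":0},{"delta_pos":[0,0,0],"angular":[0,0,0],"claw":0}]' >/dev/null; python3 chk.py && python3 -m jog '[{"delta_pos":[0.2,0,-1.6],"angular":[0,-0.01,0],"claw":0},{"delta_pos":[0.2,0,-1.6],"angular":[0,-0.01,0],"claw":0},{"delta_pos":[0,0,0],"angular":[0,0,0],"claw":0}]' >/dev/null && python3 chk.py && python3 -m jog '[{"delta_pos":[0.2,0,-1.6],"angular":[0,-0.01,0],"claw":0},{"delta_pos":[0.2,0,-1.6],"angular":[0,-0.01,0],"claw":0},{"delta_pos":[0,0,0],"angular":[0,0,0],"claw":0}]' >/dev/null && python3 chk.py && python3 -m jog '[{"delta_pos":[0.2,0,-1.6],"angular":[0,-0.01,0],"claw":0},{"delta_pos":[0.2,0,-1.6],"angular":[0,-0.01,0],"claw":0},{"delta_pos":[0,0,0],"angular":[0,0,0],"claw":0}]' >/dev/null && python3 chk.py
```

```text
t 15.27 r 160.3 lid~ 0.675 tooltilt -0.338 Ftool [ 2.9 -4.9  5. ] mom [ 0.61 -1.36 -0.17] op 0.162 j [  2.  34.   8.  81.  -4.  84. -89.]
t 15.52 r 160.3 lid~ 0.695 tooltilt -0.358 Ftool [ 3.6 -4.9  4.5] mom [ 0.75 -1.14 -0.23] op 0.157 j [  3.  35.   8.  79.  -4.  86. -89.]
t 15.77 r 160.5 lid~ 0.706 tooltilt -0.381 Ftool [ 3.  -5.5  9.6] mom [ 0.8  -1.3  -0.23] op 0.157 j [  3.  36.   8.  78.  -4.  88. -89.]
t 16.02 r 160.8 lid~ 0.711 tooltilt -0.405 Ftool [ 3.8 -5.1 18.4] mom [ 0.78 -1.55 -0.29] op 0.16 j [  3.  37.   8.  77.  -4.  90. -89.]
```

The stop shows at about 0.705 (force rose from 5 N to 18 N), so I ease back down to around 0.61.

```bash
python3 -m jog '[{"delta_pos":[-0.2,0,1.6],"angular":[0,0.01,0],"claw":0},{"delta_pos":[-0.2,0,1.6],"angular":[0,0.01,0],"claw":0},{"delta_pos":[-0.2,0,1.6],"angular":[0,0.01,0],"claw":0},{"delta_pos":[-0.2,0,1.6],"angular":[0,0.01,0],"claw":0},{"delta_pos":[-0.2,0,1.6],"angular":[0,0.01,0],"claw":0},{"delta_pos":[-0.2,0,1.6],"angular":[0,0.01,0],"claw":0},{"delta_pos":[0,0,0],"angular":[0,0,0],"claw":0}]' >/dev/null; python3 chk.py; python3 -m jog '[{"delta_pos":[-0.2,0,1.6],"angular":[0,0.01,0],"claw":0},{"delta_pos":[-0.2,0,1.6],"angular":[0,0.01,0],"claw":0},{"delta_pos":[-0.2,0,1.6],"angular":[0,0.01,0],"claw":0},{"delta_pos":[0,0,0],"angular":[0,0,0],"claw":0}]' >/dev/null; python3 chk.py; python3 -m jog '[{"delta_pos":[-0.2,0,1.6],"angular":[0,0.01,0],"claw":0},{"delta_pos":[-0.2,0,1.6],"angular":[0,0.01,0],"claw":0},{"delta_pos":[0,0,0],"angular":[0,0,0],"claw":0}]' >/dev/null; python3 chk.py;  python3 -m jog '[{"delta_pos":[-0.1,0,0.8],"angular":[0,0.005,0],"claw":0},{"delta_pos":[-0.1,0,0.8],"angular":[0,0.005,0],"claw":0},{"delta_pos":[0,0,0],"angular":[0,0,0],"claw":0}]' >/dev/null; python3 chk.py
```

```text
t 16.6 r 160.3 lid~ 0.677 tooltilt -0.335 Ftool [ 4.7 -5.1  5.5] mom [ 0.76 -1.62 -0.29] op 0.157 j [  2.  34.   8.  81.  -4.  84. -89.]
t 16.93 r 160.3 lid~ 0.648 tooltilt -0.305 Ftool [ 6.6 -5.6  6.2] mom [ 0.77 -1.78 -0.23] op 0.161 j [  2.  33.   8.  83.  -4.  81. -89.]
t 17.18 r 160.2 lid~ 0.629 tooltilt -0.284 Ftool [ 7.  -5.9  5.1] mom [ 0.79 -1.89 -0.21] op 0.16 j [  2.  32.   8.  85.  -4.  80. -89.]
t 17.43 r 160.2 lid~ 0.619 tooltilt -0.274 Ftool [ 6.  -5.5  5.7] mom [ 0.73 -1.88 -0.21] op 0.156 j [  2.  32.   8.  85.  -4.  79. -89.]
```

```bash
cat > chk2.py <<'E'
from h import *
st();s=manip.sense();f=s["tool_rot"].T@s["wrist_force"]
raise SystemExit(int(f[2]<1))
E
python3 -m jog '[{"delta_pos":[0,0,0.8],"angular":[0,0.005,0],"claw":0},{"delta_pos":[0,0,0.8],"angular":[0,0.005,0],"claw":0},{"delta_pos":[0,0,0],"angular":[0,0,0],"claw":0}]' >/dev/null; python3 chk2.py && python3 -m jog '[{"delta_pos":[0,0,0.8],"angular":[0,0.005,0],"claw":0},{"delta_pos":[0,0,0.8],"angular":[0,0.005,0],"claw":0},{"delta_pos":[0,0,0],"angular":[0,0,0],"claw":0}]' >/dev/null && python3 chk2.py && python3 -m jog '[{"delta_pos":[0,0,0.8],"angular":[0,0.005,0],"claw":0},{"delta_pos":[0,0,0.8],"angular":[0,0.005,0],"claw":0},{"delta_pos":[0,0,0],"angular":[0,0,0],"claw":0}]' >/dev/null && python3 chk2.py && python3 -m jog '[{"delta_pos":[0,0,0.8],"angular":[0,0.005,0],"claw":0},{"delta_pos":[0,0,0.8],"angular":[0,0.005,0],"claw":0},{"delta_pos":[0,0,0],"angular":[0,0,0],"claw":0}]' >/dev/null && python3 chk2.py
```

```text
t 17.68 r 160.2 lid~ 0.609 tooltilt -0.264 Ftool [ 6.2 -4.7  5.5] mom [ 0.81 -1.79 -0.16] op 0.156 j [  2.  31.   8.  86.  -4.  78. -89.]
t 17.93 r 160.2 lid~ 0.603 tooltilt -0.254 Ftool [ 5.4 -4.6  3.9] mom [ 0.85 -1.51 -0.13] op 0.158 j [  2.  31.   8.  87.  -4.  77. -89.]
t 18.18 r 160.0 lid~ 0.599 tooltilt -0.243 Ftool [ 4.1 -4.9 -0.4] mom [ 0.87 -1.08 -0.15] op 0.158 j [  2.  31.   8.  87.  -4.  76. -89.]
```

The stay is taking the load at about 0.60. One more small step, then open and withdraw along the fin.

```bash
python3 -m jog '[{"delta_pos":[0,0,0.8],"angular":[0,0.005,0],"claw":0},{"delta_pos":[0,0,0],"angular":[0,0,0],"claw":0},{"delta_pos":[0,0,0],"angular":[0,0,0],"claw":0.2},{"delta_pos":[0,0,0],"angular":[0,0,0],"claw":0.5},{"delta_pos":[0,0,0],"angular":[0,0,0],"claw":0.5},{"delta_pos":[0,0,0],"angular":[0,0,0],"claw":0.5},{"delta_pos":[0,0,0],"angular":[0,0,0],"claw":0.5}]' ; python3 -m jog '[{"delta_pos":[0,0,-10],"angular":[0,0,0],"claw":0.5},{"delta_pos":[0,0,-15],"angular":[0,0,0],"claw":0.5},{"delta_pos":[0,0,-20],"angular":[0,0,0],"claw":0.5},{"delta_pos":[0,0,-20],"angular":[0,0,0],"claw":0.5},{"delta_pos":[0,0,-20],"angular":[0,0,0],"claw":0.5},{"delta_pos":[0,0,-20],"angular":[0,0,0],"claw":0.5},{"delta_pos":[0,0,0],"angular":[0,0,0],"claw":0.5},{"delta_pos":[0,0,0],"angular":[0,0,0],"claw":0.5}]'
python3 - <<'E'
from h import *
st()
a=[manip.get_image(n)["color"] for n in("wrist","scene")]
cv2.imwrite("pics/fin.png",np.vstack([cv2.resize(a[0],(440,330)),cv2.resize(a[1][190:300,160:340],(440,269))]))
E
```

```text
time: 18.77
eef_pos: [574.9, -99.1, 202.6]
tool_rot: [[0.956, -0.172, -0.237], [-0.168, -0.985, 0.038], [-0.24, 0.004, -0.971]]
wrist_force: [0.1, -0.1, 0.2]
opening: 0.504
time: 19.43
eef_pos: [601.2, -102.5, 306.1]
tool_rot: [[0.957, -0.171, -0.234], [-0.167, -0.985, 0.038], [-0.237, 0.003, -0.972]]
wrist_force: [0.9, 0.0, -0.2]
opening: 0.501
t 19.43 r 197.7 lid~ 1.152 tooltilt -0.239 Ftool [ 0.9 -0.2  0. ] mom [ 0.04 -0.23 -0.01] op 0.501 j [  2.  29.   8.  77.  -4.  88. -90.]
```

View pics/fin.png

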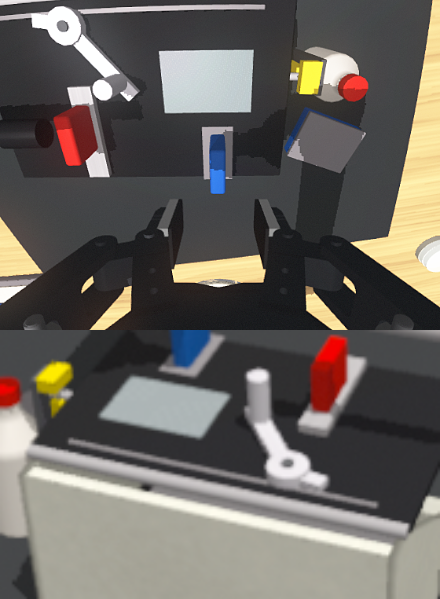

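The last picture shows the lid staying up with the gripper clear of it. The clip is aside, the bolt is drawn up, and the bottle and box are in place. I'll do a short stillness check, then hand in.

```bash
cat > b.py <<'E'
from h import *
m=cv2.inRange(cv2.cvtColor(manip.get_image("scene")["color"],cv2.COLOR_BGR2HSV),(100,150,60),(125,255,255));k=np.zeros_like(m);k[190:260,215:260]=m[190:260,215:260];print(np.argwhere(k).mean(0).round(2))
E
python3 b.py; python3 -m jog '[{"delta_pos":[0,0,-5],"angular":[0,0,0],"claw":0.5},{"delta_pos":[0,0,0],"angular":[0,0,0],"claw":0.5},{"delta_pos":[0,0,0],"angular":[0,0,0],"claw":0.5},{"delta_pos":[0,0,0],"angular":[0,0,0],"claw":0.5},{"delta_pos":[0,0,0],"angular":[0,0,0],"claw":0.5},{"delta_pos":[0,0,0],"angular":[0,0,0],"claw":0.5}]'>/dev/null; python3 b.py; python3 -c "
from bench import manip
print(manip.job_done())"
```

```text
[195.78 236.49]
[195.78 236.49]
the job is handed in; nothing more can be done
None
```

The chamber is open and the job is handed in, at about 20 s on the robot's clock. I pushed the clip arm aside with closed fingers, drew the bolt up by its fin, and raised the lid by the blue grip until the stop was felt. Then I eased it down onto the stay, opened the gripper and backed away.

- **Clip arm:** it measured about 0.69 rad in the wrist picture after the push, against the 0.55 required. It still looked aside in the last picture.
- **Bolt:** the tool moved about 32 mm while holding the fin, and a picture afterwards showed the fin about 31 mm up the slope. I gave it a further 3 mm push towards the end stop but did not measure that.
- **Lid:** the stop came at about 0.70 rad, where the force along the tool rose from about 5 N to 18 N. That is well below the 40 N limit at the grip. Easing down, the lid's weight left the gripper at about 0.60 rad, which agrees with a stop 0.09 above the rest angle.
- **Final state:** the blue grip's pixel position was identical about half a second apart, and wrist force was near zero with the gripper clear. The bottle and box looked undisturbed. The objective was not visible in the last picture, but I worked nowhere near it.

**Disagreements:**
- My first estimate of the case was off by about 2 degrees in yaw and 9 mm in position, and I corrected it from wrist pictures.
- Heights triangulated for the post top and fins came out up to about 27 mm below the given sizes. The hub height agreed, so I used the given heights for the tool depth.
- Joints 6 and 7 reached their range limits while I was gripping the bolt, so it was held about 9 mm higher than planned. It did not slip.

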